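# Clear the ballot sorter's pocket trays into the collecting crate

## Task

The count is over: clear the sorter's pockets. First release them by lifting every stop on the notched rail out of its notch, shifting it along to the next notch on the robot's left and dropping it fully home there; then slide every pocket tray forward from under the overhanging lip, lift it clear and lay it upright and flat on the floor of the collecting crate, side by side, none on another or on the rim. When all the trays are in the crate, shift every stop back and seat it fully in the notch it came from; leave the other things on the table alone.

Things in the scene. Friction and masses are not known exactly. Their poses are not given: they have to be found in the camera images.
- sorter: Pocket module of a ballot sorter, fixed: white, 310 mm wide (y). Origin on the table under the middle pocket's centre; +x into the machine, -x forward (to the robot), +y robot's left, z up; turned up to 0.1 rad. Deck top z = 40 mm, x -80 to 85 mm. Pockets at y = -90, 0, 90 mm; dividers 14 mm high, 28 wide. Housing x 85 to 185 mm, 105 mm high.
- lip (a point): Middle of the front edge of the rigid lip that hangs over the back of all pockets: at the sorter's x = 25 mm, on the lip's underside, z = 67 mm. The lip reaches from here back to the housing; its top is at z = 79 mm. The back 45 mm (37 to 53) of each tray lies under it, so a tray must slide forward about 55 mm before it can rise. Axes as the sorter's.
- notch3 (a point): Notch in front of the middle pocket, on the black rail (sorter x = -95, y = 0 mm), at tooth-top height z = 38 mm, 2 mm below the deck, so trays slide over the rail. Rail 10 mm thick, along y; 7 notches 13 mm wide, 14 mm deep at y = -135, -90, -45, 0, 45, 90, 135 mm; those at -90, 0, 90 are in front of pockets. Axes as the sorter's.
- crate: Open grey collecting crate, fixed, 187 mm (its x) by 227 mm (its y) by 30 mm high, walls 6 mm, floor 6 mm thick. Origin at the centre of its underside; x away from the robot, z up; turned up to 0.1 rad. Sorter and crate may change sides of the table. Takes three trays side by side along its y, long side along its x, at a pitch of 70 mm.
- tray0: Black pocket tray (may be absent), 0.1 to 0.23 kg, shallow box 140 mm long (x), 54 wide (y), walls 22 high. Origin: centre of its underside, z up. Grip fin on its centre line: 10 mm thick (y), x -35 to +15 mm, top at z = 60 mm. Starts loose in the right pocket, -x end to the robot, 4 mm side play; a stop in front of the pocket blocks it.
- tray1: Black pocket tray (may be absent), 0.1 to 0.23 kg, shallow box 140 mm long (x), 54 wide (y), walls 22 high. Origin: centre of its underside, z up. Grip fin on its centre line: 10 mm thick (y), x -35 to +15 mm, top at z = 60 mm. Starts loose in the middle pocket, -x end to the robot, 4 mm side play; a stop in front of the pocket blocks it.
- tray2: Black pocket tray (may be absent), 0.1 to 0.23 kg, shallow box 140 mm long (x), 54 wide (y), walls 22 high. Origin: centre of its underside, z up. Grip fin on its centre line: 10 mm thick (y), x -35 to +15 mm, top at z = 60 mm. Starts loose in the left pocket, -x end to the robot, 4 mm side play; a stop in front of the pocket blocks it.
- stop0: Grey stop (may be absent), 60 g, loose rider on the rail. Origin: underside of its top plate (22 x 20 x 8 mm), resting on the tooth tops when seated; z up, y along rail. Grip fin 12 mm thick (y), 20 wide (x), top at z = 48 mm. Tongue 8 mm wide (y), 12 deep in the notch; cheeks 28 deep astride the rail, 2 mm play. Starts in notch1; next on the left is notch2.
- stop1: Grey stop (may be absent), 60 g, loose rider on the rail. Origin: underside of its top plate (22 x 20 x 8 mm), resting on the tooth tops when seated; z up, y along rail. Grip fin 12 mm thick (y), 20 wide (x), top at z = 48 mm. Tongue 8 mm wide (y), 12 deep in the notch; cheeks 28 deep astride the rail, 2 mm play. Starts in notch3; next on the left is notch4.
- stop2: Grey stop (may be absent), 60 g, loose rider on the rail. Origin: underside of its top plate (22 x 20 x 8 mm), resting on the tooth tops when seated; z up, y along rail. Grip fin 12 mm thick (y), 20 wide (x), top at z = 48 mm. Tongue 8 mm wide (y), 12 deep in the notch; cheeks 28 deep astride the rail, 2 mm play. Starts in notch5; next on the left is notch6.
- notch1 (a point): Centre of the rail's notch in front of the right pocket (sorter y = -90 mm), at the height of the tooth tops; a stop seated there has its origin at this point. Axes as the sorter's.
- notch5 (a point): Centre of the rail's notch in front of the left pocket (sorter y = 90 mm), at the height of the tooth tops; a stop seated there has its origin at this point. Axes as the sorter's.
- notch2 (a point): Centre of the rail's notch between right and middle pocket (sorter y = -45 mm), at the height of the tooth tops; a stop seated there has its origin at this point. Axes as the sorter's.
- notch4 (a point): Centre of the rail's notch between middle and left pocket (sorter y = 45 mm), at the height of the tooth tops; a stop seated there has its origin at this point. Axes as the sorter's.
- notch6 (a point): Centre of the rail's notch left of the left pocket (sorter y = 135 mm), at the height of the tooth tops; a stop seated there has its origin at this point. Axes as the sorter's.
- mug: White mug, 76 mm wide, 90 mm high; a bystander to be left where it is. Origin at the centre of its underside.
- tape: Roll of clear tape lying flat, 90 mm wide, 22 mm high; a bystander to be left where it is. Origin at the centre of its underside.
- stapler: Stapler 130 mm long, 42 mm high; a bystander to be left where it is. Origin at the centre of its underside.
- stamp: Small wooden hand stamp, 26 mm wide, 62 mm high, standing on the sorter's housing; a bystander to be left where it is. Origin at the centre of its underside.
- inkpad: Flat black ink pad, 70 by 100 by 15 mm; a bystander to be left where it is. Origin at the centre of its underside.
- sanitizer: Clear bottle, 56 mm wide, 150 mm high; a bystander to be left where it is. Origin at the centre of its underside.
- calculator: Grey calculator, 150 by 100 by 22 mm; a bystander to be left where it is. Origin at the centre of its underside.
- driver: Screwdriver, 150 mm long; a bystander to be left where it is. Origin at the centre of its underside.

How it is judged:
By the outcome, as a careful person would: the job done as asked, in the order asked, and still so for the second after the job is handed in, with the robot touching nothing.
Of tray0, tray1, tray2 only 2 to 3 are there at a start; the rules pass over those that are not, and their reading is None.
Of stop0, stop1, stop2 only 2 to 3 are there at a start; the rules pass over those that are not, and their reading is None.
At some moment in a run one of tray0, tray1, tray2 may be knocked a few centimetres aside while the robot is not near it.
Once in a run the grip may slacken for a moment while it holds something.
It also fails if it takes over 210 s, if anything falls off the work surface, if the arm or the gripper's body presses on something with over 40 N, if the wrist force passes 120 N, or if a joint passes its speed limit or range.

## Robot

A 7-joint arm with a two-finger parallel gripper is mounted at the origin on the work surface. World frame = base frame: x ahead of the robot, y to its left, z up, the work surface at z = 0. Lengths are in m, angles in degrees, forces in N, time in s.
With the tool pointing down it reaches from about 0.4 to 0.85 m from the base axis. Payload 4.5 kg.
Tool frame: the origin (TCP) lies between the finger pads; the fingertips stand 19 mm ahead of it and the grasp point (between the pads) is the TCP; z points along the fingers, y is the line along which they close (so a half turn about z gives the same grasp; the last joint's range is limited). The gripper opens to 88 mm and grips with 3 to 60 N. Pads are 18 mm wide; open, the fingers measure 123 mm over their backs; the gripper's body (75 mm by 187 mm) begins 45 mm behind the grasp point.
Start: joints at [-70.428, 39.483, -11.15, 89.685, 9.013, 51.709, -12.324], TCP at [0.189, 0.596, 0.258] pointing down, gripper open.
Joint ranges: [-172.22, 172.22], [-26.19, 119.32], [-84.43, 86.54], [7.71, 146.69], [-57.33, 237.33], [2.42, 119.75], [-152.13, 152.13]. Speed limits (degrees/s): [147.25, 147.25, 180, 180, 180, 180, 180].

## Interface

Orientations are given as [roll, pitch, yaw] about the fixed x, y, z axes, in that order (R = Rz(yaw) Ry(pitch) Rx(roll)).
In Python, from workcell import bot gives the robot as it stands.
- The arm moves only by the tool jog_arm, never from a script. Its argument "targets" is a list of rows, each a list of 3 entries, a list of its own where there are three numbers: the shift along the world's x, y, z in mm, then the turn, a rotation vector about the world's x, y, z in degrees, then the finger opening in mm, from 0 to 88.1. In form: [[[x, y, z], [ax, ay, az], grip], ...]. A call has 1 to 5 rows; each row is the pose to reach, as a shift and turn from the pose commanded when the call began; what a row does not reach only later rows make up. A row lasts 1/10 s, in which the tool goes at most 50 mm and 8.59 degrees, less where a joint would pass 70% of its speed; a pose out of reach is approached as far as the arm can. A call with a gripper value outside its range is refused whole. The fingers move at their own pace and stop on an object; the grip force is fixed at half the most. Time passes only in rows, so rows that repeat a pose let the fingers close. It gives the time, the measured TCP pose, the force, the opening and the grip force at its end, in the units of the state.
- bot.get_state(): the state, without advancing time (a new reading comes with each control period).
- bot.camera(name): name is "scene" or "top"; returns a dict with "pixels" (400x640x3 uint8, blue, green, red), "z_map" (400x640 float32, m along the optical axis (not along the pixel's ray), 0 where there is no reading), "camera_matrix" (3x3 intrinsics, pixels), "R" (3x3) and "t" (3): a world point X has camera coordinates R X + t. Camera axes: x right, y down, z forward; pixel columns grow to the right and rows downward; lengths in m; the calibration is good to about 2 mm. A picture is of the moment at which its call begins.
- bot.job_done(): hands the job in; it is judged then, once.
The state is a dict: "time_s": time; "qpos": joint angles; "joint_velocities": joint speeds; "effort": joint torques, N m; "position": TCP position; "tool_rot": TCP orientation; "wrist_force": force on the tool from outside, world axes, zero at the start; "torque": the same for the moment, N m; "gripper_width": finger opening in m; "grasp_force": force on a finger pad.
Only numpy, scipy, OpenCV 4.12 (cv2) and the standard library are available. Lean on these libraries where they do the work, as an engineer would, in place of code of your own. Each camera call takes 0.05 s, during which the arm holds its last target. There are 200 camera calls.

## Working session

There is one attempt and no reset: what is moved stays moved. The work goes in short steps, Python scripts to look and compute and a tool call to move; the robot and the scene stay as the last step left them, time stands still between calls to the robot, and variables do not carry over. Pictures are saved under pics/ and viewed, at most 14 in all, crops included, and the job is handed in when it is done.

Besides the shell and the picture viewer there is one more tool, called by a JSON object that holds its "op" and its "data", one argument or row to a line. jog_arm: Moves the arm, as the interface text tells. Its arguments: {"type":"object","properties":{"targets":{"type":"array","items":{"type":"array"}}},"required":["targets"]}

```bash
mkdir -p pics; ls; cat > h.py <<'E'
import numpy as np, cv2, json
from workcell import bot
def shot(name,fn=None):
    c=bot.camera(name)
    if fn: cv2.imwrite('pics/'+fn,c['pixels'])
    return c
def pts(c):
    z=c['z_map']; K=c['camera_matrix']; v,u=np.mgrid[0:z.shape[0],0:z.shape[1]]
    P=np.stack([(u-K[0,2])/K[0,0]*z,(v-K[1,2])/K[1,1]*z,z],-1)
    W=(P-c['t'])@c['R']; W[z==0]=np.nan
    return W
E
python3 - <<'E'
from h import *
for n in('scene','top'):
    c=shot(n,n+'0.png'); print(n,(-c['R'].T@c['t']).round(3),c['R'].round(2).tolist(),c['camera_matrix'][0,0], np.mean(c['z_map']==0))
print(bot.get_state())
E
```

```text
pics
scene [ 1.189 -0.488  0.677] [[0.57, 0.82, 0.02], [0.47, -0.31, -0.83], [-0.67, 0.49, -0.56]] 379.64748220826266 0.0064453125
top [0.216 0.012 1.577] [[-0.05, -1.0, -0.01], [-0.98, 0.05, -0.2], [0.2, -0.0, -0.98]] 512.2910704543697 0.00384375
{'time_s': 0.1, 'qpos': array([-70.43076714,  39.52699944, -11.14383844,  89.73802655,
         9.01168368,  51.70958763, -12.32369582]), 'joint_velocities': array([ 0.06973271, -0.01315415, -0.07133388, -0.1382675 , -0.01833141,
       -0.05119428,  0.00508924]), 'effort': array([-2.53055267e-03, -5.28500140e+01, -1.27114009e+00, -1.53838652e+01,
       -5.25162555e-02,  1.90419662e-03,  7.16474415e-05]), 'position': array([0.18920793, 0.59511674, 0.25700875]), 'tool_rot': array([-1.79907272e+02,  7.03854489e-03,  1.62370636e+02]), 'wrist_force': array([0.18846614, 0.52961355, 0.0238049 ]), 'torque': array([0.00043754, 0.03250089, 0.02739967]), 'grasp_force': 0.0, 'gripper_width': 0.08852376312810316}
```

View pics/top0.png

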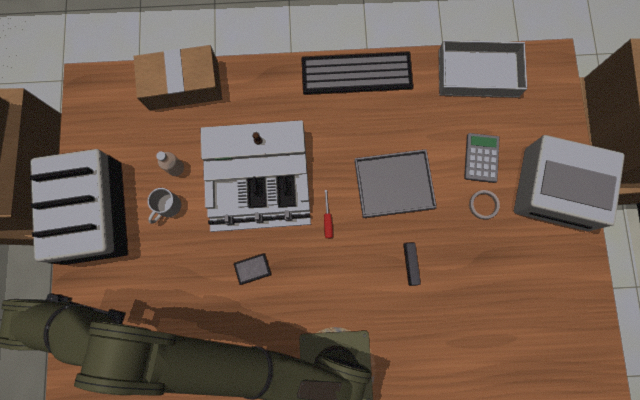

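View pics/scene0.png

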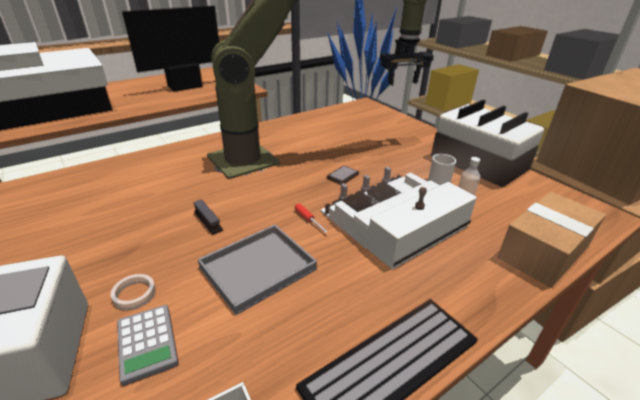

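Top view: sorter around (255,175), with trays at about (258,190) and (287,190) and stops near (231,218), (260,216) and (291,214). The crate is at (396,183) and the driver lies between them. Scene view confirms three stop fins. Next I measure.

```bash
python3 - <<'E'
from h import *
c=shot('top'); W=pts(c); im=c['pixels']
cv2.imwrite('pics/crop1.png',cv2.resize(im[110:240,190:450],None,fx=3,fy=3,interpolation=cv2.INTER_CUBIC))
def rect(m,name):
    p=W[m][:,:2]; r=cv2.minAreaRect((p*1000).astype(np.float32)); print(name,m.sum(),r, W[m][:,2].mean().round(4))
sub=np.zeros(im.shape[:2],bool); sub[110:240,195:320]=1
Z=W[...,2]
rect(sub&(abs(Z-.105)<.006),'housing')
m=sub&(abs(Z-.079)<.006); rect(cv2.erode(m.astype(np.uint8),np.ones((2,2)))>0,'lip')
rect(sub&(Z>.02),'sorter')
s2=np.zeros_like(sub); s2[140:225,345:445]=1
rect(s2&(Z>.02)&(Z<.05),'crate'); 
m=sub&(Z<.1)&(Z>.075)
# front area: stop fins z>.07
for nm,lo,hi in(('fins',.07,.1),):
    m=(sub&(Z>lo)&(Z<hi)).astype(np.uint8); n,l,st,ce=cv2.connectedComponentsWithStats(m)
    for i in range(1,n):
        if st[i,4]>3: print(nm,st[i],W[l==i].mean(0).round(3))
g=im.max(2)
m=(sub&(g<60)).astype(np.uint8); n,l,st,ce=cv2.connectedComponentsWithStats(m)
for i in range(1,n):
    if st[i,4]>10: print('dark',st[i],np.nanmean(W[l==i],0).round(3))
E
```

```text
housing 2945 ((624.9291381835938, 214.942626953125), (213.3500518798828, 309.60369873046875), 1.1100733280181885) 0.1039
lip 1344 ((536.69970703125, 211.28761291503906), (190.9755096435547, 304.8241882324219), 0.8399862051010132) 0.0781
sorter 9820 ((586.1292724609375, 214.31362915039062), (293.0345153808594, 311.7162170410156), 1.5430238246917725) 0.0739
crate 574 ((543.1312866210938, -212.095947265625), (189.86453247070312, 227.9706268310547), 4.656595230102539) 0.0272
fins [238 125   4   3   6] [0.726 0.254 0.099]
fins [265 125   3   2   4] [0.723 0.174 0.098]
fins [271 125   6   4  12] [0.717 0.152 0.099]
fins [301 124   3  11  15] [0.706 0.065 0.096]
fins [207 129   5   4   8] [0.716 0.345 0.099]
fins [240 129   4   3   6] [0.713 0.249 0.098]
fins [283 129   3   5   6] [0.703 0.119 0.099]
fins [296 132   3   3   4] [0.694 0.082 0.099]
fins [212 137   2   3   4] [0.692 0.336 0.099]
fins [230 136   3   3   4] [0.692 0.279 0.098]
fins [247 136   5   5   9] [0.686 0.226 0.098]
fins [291 136   4   2   5] [0.683 0.095 0.098]
fins [225 139   2   3   4] [0.684 0.297 0.099]
fins [235 139
[... 231 characters left out ...]
 146   2   3   4] [0.657 0.222 0.098]
fins [230 149   3   4   5] [0.651 0.28  0.098]
fins [ 202  150  105   45 2336] [0.601 0.212 0.08 ]
fins [247 152   3   2   4] [0.641 0.23  0.099]
fins [206 189   2   4   4] [0.537 0.362 0.071]
fins [285 210   5   8  32] [0.453 0.122 0.083]
fins [255 213   5   7  32] [0.45  0.21  0.083]
fins [224 215   6   7  34] [0.45  0.3   0.083]
dark [254 135   8   9  51] [0.67  0.196 0.131]
dark [216 158  17   2  20] [0.628 0.302 0.09 ]
dark [276 175  20  32 544] [0.528 0.125 0.053]
dark [247 177  20  31 541] [0.529 0.214 0.054]
dark [286 213  24   8  86] [0.451 0.093 0.034]
dark [257 214  28   9 110] [0.449 0.179 0.035]
dark [208 216  47   9 176] [0.447 0.294 0.035]
```

View pics/crop1.png

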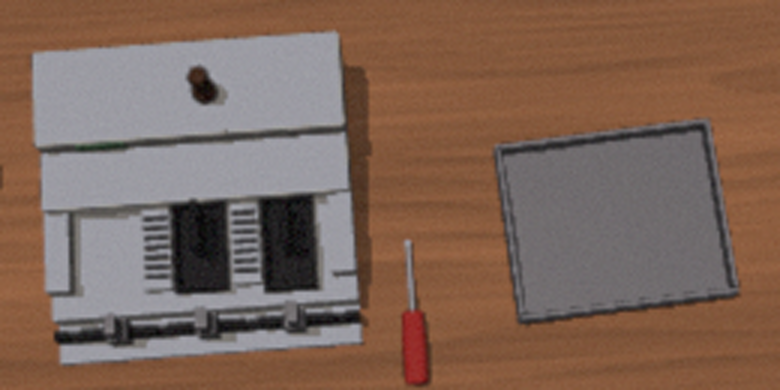

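Crop: three stops at crop px (118,330), (207,323) and (294,317), with trays in the middle (200,245) and right (290,243) pockets. The left pocket is empty. I take the sorter origin as (546,213) mm with yaw 1.2°, and the crate as (543,-212) with yaw 4.7°. The first stop to handle is stop2, at (449,301).

{"op": "jog_arm", "data": {
  "targets": [
    [[33, -37, 0], [0, 0, 5], 40],
    [[66, -75, 0], [0, 0, 10], 40],
    [[99, -112, 0], [0, 0, 15], 40],
    [[132, -149, 0], [0, 0, 18.8], 40],
    [[165, -187, 0], [0, 0, 18.8], 40]
  ]
}}

```text
time_s: 0.65
position: [0.3552, 0.4072, 0.2576]
tool_rot: [-180.0, -0.0, -178.7]
wrist_force: [-0.6, 0.6, 0.1]
gripper_width: 0.0504
grasp_force: 0.0
```

{"op": "jog_arm", "data": {
  "targets": [
    [[30, -34, -20], [0, 0, 0], 40],
    [[60, -68, -40], [0, 0, 0], 40],
    [[85, -98, -70], [0, 0, 0], 40],
    [[95, -108, -110], [0, 0, 0], 40],
    [[95, -108, -130], [0, 0, 0], 40]
  ]
}}

```text
time_s: 1.15
position: [0.4505, 0.2964, 0.1249]
tool_rot: [-179.8, -0.1, -179.2]
wrist_force: [-0.4, 0.0, 0.2]
gripper_width: 0.0401
grasp_force: 0.0
```

{"op": "jog_arm", "data": {
  "targets": [
    [[0, 0, 0], [0, 0, 0], 40],
    [[0, 0, 0], [0, 0, 0], 40]
  ]
}}

```text
time_s: 1.35
position: [0.4489, 0.3015, 0.128]
tool_rot: [180.0, -0.0, -178.8]
wrist_force: [0.1, 0.8, -0.5]
gripper_width: 0.0399
grasp_force: 0.0
```

```bash
python3 - <<'E'
from h import *
s=bot.get_state(); print(s['position'],s['tool_rot'])
c=shot('scene'); p=c['R']@s['position']+c['t']; uv=(c['camera_matrix']@p)[:2]/p[2]; print(uv)
im=c['pixels'][100:260,290:490]; cv2.imwrite('pics/s1.png',cv2.resize(im,None,fx=4,fy=3.7,interpolation=cv2.INTER_CUBIC))
E
```

```text
[0.44885939 0.30148145 0.12799528] [ 1.79977462e+02 -2.27729091e-02 -1.78791283e+02]
[389.08302365 155.87971206]
```

View pics/s1.png

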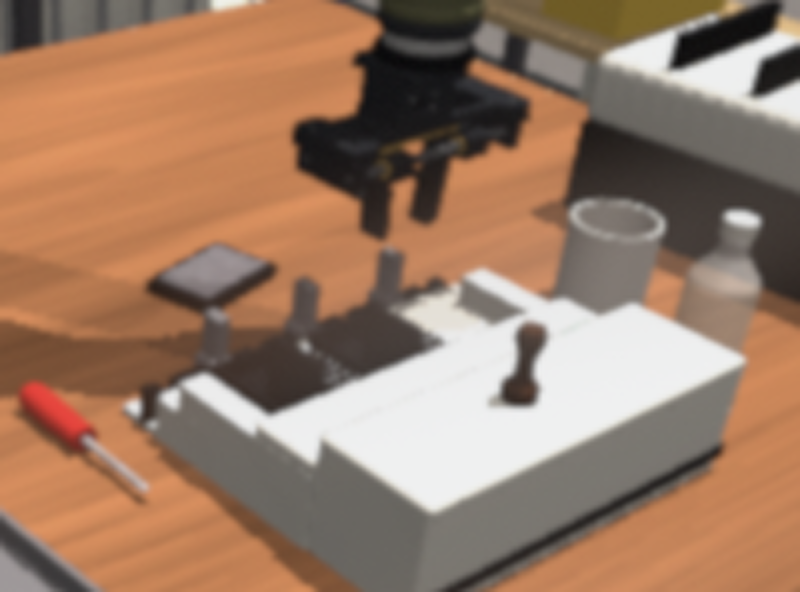

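The fingers (375–435, 210) stand above stop2's fin at (390,265). I descend and grip.

{"op": "jog_arm", "data": {
  "targets": [
    [[0, 0, -30], [0, 0, 0], 40],
    [[0, 0, -56], [0, 0, 0], 40],
    [[0, 0, -56], [0, 0, 0], 40],
    [[0, 0, -56], [0, 0, 0], 0],
    [[0, 0, -56], [0, 0, 0], 0]
  ]
}}

```text
time_s: 1.9
position: [0.4499, 0.3019, 0.0735]
tool_rot: [179.9, 0.1, -178.8]
wrist_force: [0.6, 0.2, -0.4]
gripper_width: 0.0261
grasp_force: 0.0
```

{"op": "jog_arm", "data": {
  "targets": [
    [[0, 0, 0], [0, 0, 0], 0],
    [[0, 0, 0], [0, 0, 0], 0],
    [[0, 0, 0], [0, 0, 0], 0]
  ]
}}

```text
time_s: 2.2
position: [0.4497, 0.3012, 0.0728]
tool_rot: [179.9, 0.1, -178.8]
wrist_force: [-0.2, 0.0, 6.4]
gripper_width: 0.0116
grasp_force: 30.0
```

{"op": "jog_arm", "data": {
  "targets": [
    [[0, 0, 9], [0, 0, 0], 0],
    [[0, 0, 20], [0, 0, 0], 0],
    [[0, 0, 20], [0, 0, 0], 0],
    [[-0.5, 22, 20], [0, 0, 0], 0],
    [[-1, 45, 20], [0, 0, 0], 0]
  ]
}}

```text
time_s: 2.7
position: [0.4485, 0.3455, 0.092]
tool_rot: [-180.0, 0.0, -178.9]
wrist_force: [1.0, 0.3, -0.9]
gripper_width: 0.0118
grasp_force: 30.0
```

{"op": "jog_arm", "data": {
  "targets": [
    [[0, 0, 0], [0, 0, 0], 0],
    [[0, 0, 0], [0, 0, 0], 0],
    [[0, 0, -8], [0, 0, 0], 0],
    [[0, 0, -15], [0, 0, 0], 0],
    [[0, 0, -15], [0, 0, 0], 0]
  ]
}}

```text
time_s: 3.2
position: [0.4477, 0.3443, 0.0754]
tool_rot: [-179.9, -0.1, -178.9]
wrist_force: [0.1, 0.3, -0.9]
gripper_width: 0.0118
grasp_force: 30.0
```

{"op": "jog_arm", "data": {
  "targets": [
    [[0, 0, -3], [0, 0, 0], 0],
    [[0, 0, -5], [0, 0, 0], 0],
    [[0, 0, -5], [0, 0, 0], 0]
  ]
}}

```text
time_s: 3.5
position: [0.4482, 0.3455, 0.0728]
tool_rot: [-180.0, 0.0, -178.9]
wrist_force: [-1.7, -1.2, 9.6]
gripper_width: 0.0115
grasp_force: 30.0
```

{"op": "jog_arm", "data": {
  "targets": [
    [[0, 0, 0], [0, 0, 0], 40],
    [[0, 0, 0], [0, 0, 0], 40],
    [[0, 0, 0], [0, 0, 0], 40],
    [[0, 0, 25], [0, 0, 0], 40],
    [[0, 0, 50], [0, 0, 0], 40]
  ]
}}

```text
time_s: 4.0
position: [0.4476, 0.3455, 0.1215]
tool_rot: [-179.9, -0.1, -178.8]
wrist_force: [-0.0, 0.2, -0.4]
gripper_width: 0.0396
grasp_force: 0.0
```

{"op": "jog_arm", "data": {
  "targets": [
    [[0, 0, 0], [0, 0, 0], 40],
    [[1, -45, 0], [0, 0, 0], 40],
    [[2, -90, 0], [0, 0, 0], 40],
    [[3, -135, 0], [0, 0, 0], 40],
    [[3, -135, 0], [0, 0, 0], 40]
  ]
}}

```text
time_s: 4.5
position: [0.4504, 0.202, 0.1207]
tool_rot: [-179.5, -0.2, -179.4]
wrist_force: [-0.1, -0.2, 0.2]
gripper_width: 0.0402
grasp_force: 0.0
```

{"op": "jog_arm", "data": {
  "targets": [
    [[0, 0, -25], [0, 0, 0], 40],
    [[0, 0, -50], [0, 0, 0], 40],
    [[0, 0, -50], [0, 0, 0], 40],
    [[0, 0, -50], [0, 0, 0], 0],
    [[0, 0, -50], [0, 0, 0], 0]
  ]
}}

```text
time_s: 5.0
position: [0.4514, 0.2114, 0.0724]
tool_rot: [180.0, 0.0, -178.8]
wrist_force: [-0.6, 0.3, -0.0]
gripper_width: 0.0262
grasp_force: 0.0
```

{"op": "jog_arm", "data": {
  "targets": [
    [[0, 0, 0], [0, 0, 0], 0],
    [[0, 0, 0], [0, 0, 0], 0],
    [[0, 0, 0], [0, 0, 0], 0]
  ]
}}

```text
time_s: 5.3
position: [0.4516, 0.2111, 0.0725]
tool_rot: [180.0, 0.1, -178.8]
wrist_force: [-0.9, -0.5, 3.5]
gripper_width: 0.0116
grasp_force: 30.0
```

{"op": "jog_arm", "data": {
  "targets": [
    [[0, 0, 9], [0, 0, 0], 0],
    [[0, 0, 20], [0, 0, 0], 0],
    [[0, 0, 20], [0, 0, 0], 0],
    [[-0.5, 22, 20], [0, 0, 0], 0],
    [[-1, 45, 20], [0, 0, 0], 0]
  ]
}}

```text
time_s: 5.8
position: [0.4504, 0.2555, 0.0921]
tool_rot: [-180.0, 0.0, -179.0]
wrist_force: [0.3, 1.4, -1.1]
gripper_width: 0.0117
grasp_force: 30.0
```

{"op": "jog_arm", "data": {
  "targets": [
    [[0, 0, 0], [0, 0, 0], 0],
    [[0, 0, 0], [0, 0, 0], 0],
    [[0, 0, -8], [0, 0, 0], 0],
    [[0, 0, -15], [0, 0, 0], 0],
    [[0, 0, -15], [0, 0, 0], 0]
  ]
}}

```text
time_s: 6.3
position: [0.4496, 0.2545, 0.0755]
tool_rot: [-179.9, -0.1, -178.9]
wrist_force: [-0.8, 0.6, 1.2]
gripper_width: 0.0116
grasp_force: 30.0
```

{"op": "jog_arm", "data": {
  "targets": [
    [[0, 0, -3], [0, 0, 0], 0],
    [[0, 0, -5], [0, 0, 0], 0],
    [[0, 0, -5], [0, 0, 0], 0]
  ]
}}

```text
time_s: 6.6
position: [0.4502, 0.2556, 0.0725]
tool_rot: [-180.0, 0.0, -178.8]
wrist_force: [-1.4, -2.0, 6.7]
gripper_width: 0.012
grasp_force: 30.0
```

Seated. Next is stop0, at (453,121).

{"op": "jog_arm", "data": {
  "targets": [
    [[0, 0, 0], [0, 0, 0], 40],
    [[0, 0, 0], [0, 0, 0], 40],
    [[0, 0, 0], [0, 0, 0], 40],
    [[0, 0, 25], [0, 0, 0], 40],
    [[0, 0, 50], [0, 0, 0], 40]
  ]
}}

```text
time_s: 7.1
position: [0.4495, 0.2556, 0.1217]
tool_rot: [-179.9, -0.1, -178.8]
wrist_force: [0.6, -0.2, 0.1]
gripper_width: 0.0401
grasp_force: 0.0
```

{"op": "jog_arm", "data": {
  "targets": [
    [[0, 0, 0], [0, 0, 0], 40],
    [[1, -45, 0], [0, 0, 0], 40],
    [[2, -90, 0], [0, 0, 0], 40],
    [[3, -135, 0], [0, 0, 0], 40],
    [[3, -135, 0], [0, 0, 0], 40]
  ]
}}

```text
time_s: 7.6
position: [0.4519, 0.1125, 0.1209]
tool_rot: [-179.6, -0.2, -179.4]
wrist_force: [-0.8, -0.6, 0.6]
gripper_width: 0.0399
grasp_force: 0.0
```

{"op": "jog_arm", "data": {
  "targets": [
    [[0, 0, 0], [0, 0, 0], 40],
    [[0, 0, -25], [0, 0, 0], 40],
    [[0, 0, -50], [0, 0, 0], 40],
    [[0, 0, -50], [0, 0, 0], 40],
    [[0, 0, -50], [0, 0, 0], 0]
  ]
}}

```text
time_s: 8.1
position: [0.4527, 0.1224, 0.0715]
tool_rot: [180.0, -0.1, -178.7]
wrist_force: [-0.5, 1.0, -0.5]
gripper_width: 0.0341
grasp_force: 0.0
```

{"op": "jog_arm", "data": {
  "targets": [
    [[0, 0, 0], [0, 0, 0], 0],
    [[0, 0, 0], [0, 0, 0], 0],
    [[0, 0, 0], [0, 0, 0], 0],
    [[0, 0, 0], [0, 0, 0], 0]
  ]
}}

```text
time_s: 8.5
position: [0.4536, 0.1211, 0.0725]
tool_rot: [180.0, 0.1, -178.8]
wrist_force: [-0.4, 0.1, 5.2]
gripper_width: 0.0118
grasp_force: 30.0
```

{"op": "jog_arm", "data": {
  "targets": [
    [[0, 0, 9], [0, 0, 0], 0],
    [[0, 0, 20], [0, 0, 0], 0],
    [[0, 0, 20], [0, 0, 0], 0],
    [[-0.5, 22, 20], [0, 0, 0], 0],
    [[-1, 45, 20], [0, 0, 0], 0]
  ]
}}

```text
time_s: 9.0
position: [0.4522, 0.1654, 0.0918]
tool_rot: [-180.0, -0.0, -179.0]
wrist_force: [0.1, -0.6, -0.0]
gripper_width: 0.0119
grasp_force: 30.0
```

{"op": "jog_arm", "data": {
  "targets": [
    [[0, 0, 0], [0, 0, 0], 0],
    [[0, 0, 0], [0, 0, 0], 0],
    [[0, 0, -8], [0, 0, 0], 0],
    [[0, 0, -15], [0, 0, 0], 0],
    [[0, 0, -15], [0, 0, 0], 0]
  ]
}}

```text
time_s: 9.5
position: [0.4515, 0.1648, 0.0756]
tool_rot: [-179.9, -0.1, -178.9]
wrist_force: [0.2, 0.2, -0.8]
gripper_width: 0.0116
grasp_force: 30.0
```

{"op": "jog_arm", "data": {
  "targets": [
    [[0, 0, -3], [0, 0, 0], 0],
    [[0, 0, -5], [0, 0, 0], 0],
    [[0, 0, -5], [0, 0, 0], 0]
  ]
}}

```text
time_s: 9.8
position: [0.4521, 0.1657, 0.0716]
tool_rot: [-180.0, -0.0, -178.8]
wrist_force: [0.4, -0.3, -0.7]
gripper_width: 0.0116
grasp_force: 30.0
```

Release it, rise clear and look.

{"op": "jog_arm", "data": {
  "targets": [
    [[0, 0, 0], [0, 0, 0], 40],
    [[0, 0, 0], [0, 0, 0], 40],
    [[0, 0, 0], [0, 0, 0], 40],
    [[0, 0, 25], [0, 0, 0], 40],
    [[0, 0, 60], [0, 0, 0], 40]
  ]
}}

```text
time_s: 10.3
position: [0.451, 0.1656, 0.1313]
tool_rot: [-179.9, -0.2, -178.8]
wrist_force: [0.0, 0.1, 0.4]
gripper_width: 0.0396
grasp_force: 0.0
```

{"op": "jog_arm", "data": {
  "targets": [
    [[0, -35, 40], [0, 0, 0], 40],
    [[0, -70, 80], [0, 0, 0], 40],
    [[0, -110, 100], [0, 0, 0], 40],
    [[0, -150, 100], [0, 0, 0], 40],
    [[0, -150, 100], [0, 0, 0], 40]
  ]
}}

```text
time_s: 10.8
position: [0.4515, 0.009, 0.2322]
tool_rot: [-179.7, -0.0, -179.4]
wrist_force: [-0.9, 0.4, 1.0]
gripper_width: 0.0401
grasp_force: 0.0
```

```bash
cat >> h.py <<'E'
def look(sub):
    c=shot('top'); W=pts(c); Z=W[...,2]; im=c['pixels']
    m=(sub&(Z>.068)&(Z<.12)&(W[...,0]<.49)).astype(np.uint8); n,l,st,ce=cv2.connectedComponentsWithStats(m)
    for i in range(1,n):
        if st[i,4]>9: print('fin',st[i],np.median(W[l==i],0).round(4),W[l==i][:,2].max().round(4))
    m=(sub&(im.max(2)<60)).astype(np.uint8); n,l,st,ce=cv2.connectedComponentsWithStats(m)
    for i in range(1,n):
        if st[i,4]>60:
            w=W[l==i]; w=w[(abs(w[:,2]-.062)<.008)|(w[:,2]<.062)]; f=W[l==i]; f=f[f[:,2]>.08]
            print('dark',st[i],np.nanmin(w,0).round(3),np.nanmax(w,0).round(3),'fin',len(f),(f.mean(0).round(4),f.min(0).round(3),f.max(0).round(3)) if len(f) else '')
    return c,W
E
python3 - <<'E'
from h import *
sub=np.zeros((400,640),bool); sub[160:240,195:320]=1
c,W=look(sub)
s=shot('scene'); a=cv2.resize(c['pixels'][110:240,190:330],None,fx=4,fy=4,interpolation=2)[:, :400*1]; 
a=cv2.resize(c['pixels'][150:240,195:320],(400,300),interpolation=2); b=cv2.resize(s['pixels'][155:240,300:420],(400,300),interpolation=2)
cv2.imwrite('pics/a2.png',np.hstack([a,b]))
E
```

```text
fin [270 212   5   7  30] [0.4504 0.1655 0.0839] 0.0928
fin [239 214   6   8  36] [0.4498 0.2563 0.082 ] 0.0916
fin [209 216   5   8  37] [0.4474 0.3452 0.0832] 0.0912
dark [ 271  172   49   50 1237] [0.441 0.058 0.009] [0.58  0.172 0.069] fin 790 (array([0.4429, 0.0649, 0.3889]), array([0.387, 0.018, 0.084]), array([0.564, 0.129, 0.643]))
dark [247 177  19  31 534] [0.484 0.186 0.031] [0.577 0.245 0.069] fin 63 (array([0.5421, 0.2128, 0.0958]), array([0.519, 0.208, 0.08 ]), array([0.567, 0.218, 0.105]))
dark [241 215  28   9 102] [0.438 0.183 0.007] [0.455 0.263 0.069] fin 5 (array([0.4471, 0.2509, 0.083 ]), array([0.441, 0.25 , 0.08 ]), array([0.456, 0.251, 0.087]))
dark [212 218  28   8 113] [0.437 0.271 0.01 ] [0.458 0.35  0.07 ] fin 0
```

View pics/a2.png

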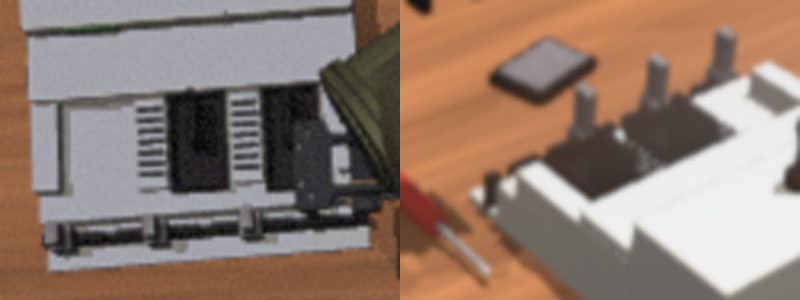

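All three stops sit in the shifted notches (a2 left: (62,237), (155,225), (250,220)), with equal fin heights. The middle tray's fin is at (543,213). I go there now.

{"op": "jog_arm", "data": {
  "targets": [
    [[20, 45, -10], [0, 0, 0], 40],
    [[40, 90, -20], [0, 0, 0], 40],
    [[60, 135, -30], [0, 0, 0], 40],
    [[80, 175, -50], [0, 0, 0], 40],
    [[89, 197, -70], [0, 0, 0], 40]
  ]
}}

```text
time_s: 11.4
position: [0.5415, 0.2206, 0.161]
tool_rot: [179.7, 0.1, -178.5]
wrist_force: [0.1, -0.0, 0.3]
gripper_width: 0.0402
grasp_force: 0.0
```

{"op": "jog_arm", "data": {
  "targets": [
    [[0, 0, 0], [0, 0, 0], 40],
    [[0, 0, -20], [0, 0, 0], 40],
    [[0, 0, -50], [0, 0, 0], 40],
    [[0, 0, -74], [0, 0, 0], 40],
    [[0, 0, -74], [0, 0, 0], 40]
  ]
}}

```text
time_s: 11.9
position: [0.5384, 0.2121, 0.0853]
tool_rot: [-179.8, -0.3, -178.7]
wrist_force: [-0.3, -0.4, -0.2]
gripper_width: 0.0398
grasp_force: 0.0
```

{"op": "jog_arm", "data": {
  "targets": [
    [[0, 0, 0], [0, 0, 0], 0],
    [[0, 0, 0], [0, 0, 0], 0],
    [[0, 0, 0], [0, 0, 0], 0],
    [[0, 0, 0], [0, 0, 0], 0],
    [[0, 0, 0], [0, 0, 0], 0]
  ]
}}

```text
time_s: 12.4
position: [0.5416, 0.213, 0.0888]
tool_rot: [180.0, 0.1, -178.9]
wrist_force: [-1.5, -0.2, 6.8]
gripper_width: 0.0099
grasp_force: 30.0
```

{"op": "jog_arm", "data": {
  "targets": [
    [[0, 0, 1.5], [0, 0, 0], 0],
    [[-10, -0.2, 1.5], [0, 0, 0], 0],
    [[-25, -0.5, 1.5], [0, 0, 0], 0],
    [[-45, -1, 1.5], [0, 0, 0], 0],
    [[-65, -1.4, 1.5], [0, 0, 0], 0]
  ]
}}

```text
time_s: 12.9
position: [0.4744, 0.2112, 0.089]
tool_rot: [180.0, -0.1, -178.8]
wrist_force: [0.0, 0.4, -0.9]
gripper_width: 0.0098
grasp_force: 30.0
```

{"op": "jog_arm", "data": {
  "targets": [
    [[0, 0, 0], [0, 0, 0], 0],
    [[-2, 0, 0], [0, 0, 0], 0],
    [[-2, 0, 10], [0, 0, 0], 0],
    [[-2, 0, 40], [0, 0, 0], 0],
    [[-2, 0, 70], [0, 0, 0], 0]
  ]
}}

```text
time_s: 13.4
position: [0.4747, 0.2112, 0.1602]
tool_rot: [-180.0, -0.0, -178.9]
wrist_force: [1.4, 0.4, -0.9]
gripper_width: 0.01
grasp_force: 30.0
```

Tray clear of the lip and held. I carry it to the far slot of the crate; the target TCP is (534,-250) with a 3.5° turn.

{"op": "jog_arm", "data": {
  "targets": [
    [[3, -25, 10], [0, 0, 0], 0],
    [[8, -65, 10], [0, 0, 0], 0],
    [[14, -110, 10], [0, 0, 0], 0],
    [[20, -155, 10], [0, 0, 1], 0],
    [[26, -200, 10], [0, 0, 2], 0]
  ]
}}

```text
time_s: 13.9
position: [0.5012, 0.0092, 0.17]
tool_rot: [-180.0, 0.1, -176.8]
wrist_force: [0.7, -0.5, -1.2]
gripper_width: 0.0095
grasp_force: 30.0
```

{"op": "jog_arm", "data": {
  "targets": [
    [[6, -45, 0], [0, 0, 1.5], 0],
    [[12, -90, 0], [0, 0, 1.5], 0],
    [[18, -135, 0], [0, 0, 1.5], 0],
    [[24, -180, 0], [0, 0, 1.5], 0],
    [[30, -220, 0], [0, 0, 1.5], 0]
  ]
}}

```text
time_s: 14.4
position: [0.5303, -0.2124, 0.1699]
tool_rot: [-179.9, 0.0, -175.5]
wrist_force: [0.5, 0.3, -1.3]
gripper_width: 0.0099
grasp_force: 30.0
```

{"op": "jog_arm", "data": {
  "targets": [
    [[4, -41, 0], [0, 0, 0], 0],
    [[4, -41, 0], [0, 0, 0], 0],
    [[4, -41, 0], [0, 0, 0], 0],
    [[4, -41, -20], [0, 0, 0], 0],
    [[4, -41, -40], [0, 0, 0], 0]
  ]
}}

```text
time_s: 14.9
position: [0.5351, -0.2481, 0.1299]
tool_rot: [180.0, 0.1, -175.2]
wrist_force: [0.9, -0.0, -2.4]
gripper_width: 0.0098
grasp_force: 30.0
```

```bash
python3 - <<'E'
from h import *
s=bot.get_state(); print(s['position'],s['tool_rot'],s['wrist_force'],s['gripper_width'])
a=shot('top')['pixels'][130:240,330:490]; b=shot('scene')['pixels'][150:320,180:340]
cv2.imwrite('pics/b1.png',np.hstack([cv2.resize(a,(400,275),interpolation=2),cv2.resize(b,(259,275),interpolation=2)]))
E
```

```text
[ 0.5350965  -0.24805611  0.12987317] [ 1.79973044e+02  1.32451334e-01 -1.75237060e+02] [ 0.92007412 -0.03372618 -2.39312891] 0.009778990018175303
```

View pics/b1.png

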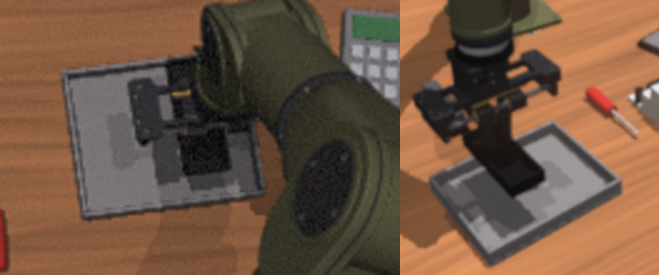

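The tray hangs level over the right half of the crate. Lower it and release.

{"op": "jog_arm", "data": {
  "targets": [
    [[0, 0, -25], [0, 0, 0], 0],
    [[0, 0, -50], [0, 0, 0], 0],
    [[0, 0, -65], [0, 0, 0], 0],
    [[0, 0, -72], [0, 0, 0], 0],
    [[0, 0, -74], [0, 0, 0], 0]
  ]
}}

```text
time_s: 15.5
position: [0.5344, -0.249, 0.0552]
tool_rot: [180.0, -0.0, -175.3]
wrist_force: [-0.4, 0.3, -2.3]
gripper_width: 0.0099
grasp_force: 30.0
```

{"op": "jog_arm", "data": {
  "targets": [
    [[0, 0, -1], [0, 0, 0], 0],
    [[0, 0, -1], [0, 0, 0], 0]
  ]
}}

```text
time_s: 15.7
position: [0.5347, -0.2497, 0.0551]
tool_rot: [-180.0, 0.1, -175.3]
wrist_force: [0.1, -0.0, -2.7]
gripper_width: 0.01
grasp_force: 30.0
```

{"op": "jog_arm", "data": {
  "targets": [
    [[0, 0, -1], [0, 0, 0], 0],
    [[0, 0, -2], [0, 0, 0], 0],
    [[0, 0, -2], [0, 0, 0], 0]
  ]
}}

```text
time_s: 16.0
position: [0.5347, -0.2497, 0.0548]
tool_rot: [-179.9, 0.1, -175.3]
wrist_force: [-4.1, 0.7, 12.8]
gripper_width: 0.0097
grasp_force: 30.0
```

{"op": "jog_arm", "data": {
  "targets": [
    [[0, 0, 1], [0, 0, 0], 40],
    [[0, 0, 1], [0, 0, 0], 40],
    [[0, 0, 1], [0, 0, 0], 40],
    [[0, 0, 30], [0, 0, 0], 40],
    [[0, 0, 75], [0, 0, 0], 40]
  ]
}}

```text
time_s: 16.5
position: [0.5323, -0.2489, 0.1257]
tool_rot: [179.9, -0.3, -175.3]
wrist_force: [-0.2, -0.2, 0.1]
gripper_width: 0.0401
grasp_force: 0.0
```

{"op": "jog_arm", "data": {
  "targets": [
    [[0, 10, 25], [0, 0, 0], 40],
    [[0, 45, 45], [0, 0, 0], 40],
    [[0, 90, 45], [0, 0, 0], 40],
    [[0, 135, 45], [0, 0, -3.5], 40],
    [[0, 135, 45], [0, 0, -3.5], 40]
  ]
}}

```text
time_s: 17.0
position: [0.535, -0.1055, 0.1731]
tool_rot: [179.7, 0.1, -178.2]
wrist_force: [-0.2, 0.6, 0.6]
gripper_width: 0.0397
grasp_force: 0.0
```

```bash
python3 - <<'E'
from h import *
sub=np.zeros((400,640),bool); sub[160:240,195:320]=1
c,W=look(sub)
a=c['pixels'][130:240,190:450]; cv2.imwrite('pics/c1.png',cv2.resize(a,(780,330),interpolation=2))
E
```

```text
fin [270 212   5   7  29] [0.4506 0.1653 0.0847] 0.0901
fin [239 214   6   8  35] [0.4501 0.2563 0.0842] 0.0901
fin [209 216   5   8  36] [0.4481 0.3454 0.0837] 0.0919
dark [277 175  19  32 534] [0.48  0.097 0.029] [0.579 0.15  0.068] fin 62 (array([0.5407, 0.1238, 0.0962]), array([0.517, 0.119, 0.081]), array([0.564, 0.13 , 0.107]))
dark [271 214  39   8 132] [0.441 0.057 0.008] [0.457 0.172 0.068] fin 1 (array([0.4421, 0.1626, 0.0824]), array([0.442, 0.163, 0.082]), array([0.442, 0.163, 0.082]))
dark [241 216  29   8 106] [0.439 0.18  0.008] [0.456 0.263 0.069] fin 2 (array([0.4478, 0.2506, 0.0845]), array([0.443, 0.25 , 0.082]), array([0.453, 0.251, 0.087]))
dark [212 218  28   8 111] [0.437 0.271 0.011] [0.456 0.351 0.065] fin 0
```

View pics/c1.png

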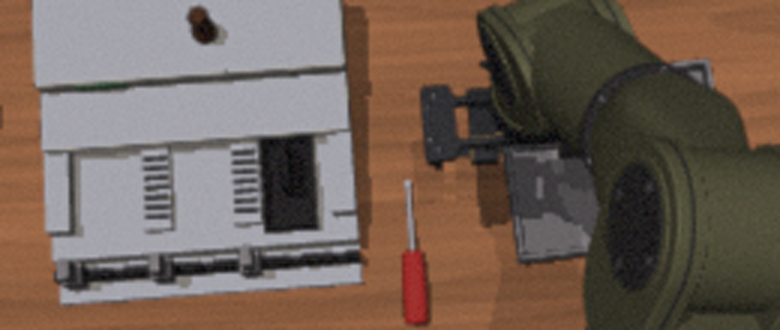

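c1 shows the middle pocket empty, the right tray still in place at (290,183) and the stops unchanged. The right fin is at (541,124).

{"op": "jog_arm", "data": {
  "targets": [
    [[2, 48, 0], [0, 0, 0], 40],
    [[3, 96, 0], [0, 0, 0], 40],
    [[5, 144, 0], [0, 0, 0], 40],
    [[6, 192, -5], [0, 0, 0], 40],
    [[6, 239, -10], [0, 0, 0], 40]
  ]
}}

```text
time_s: 17.55
position: [0.5408, 0.1247, 0.162]
tool_rot: [-180.0, 0.0, -178.9]
wrist_force: [0.8, 0.2, -0.7]
gripper_width: 0.0401
grasp_force: 0.0
```

{"op": "jog_arm", "data": {
  "targets": [
    [[0, 0, 0], [0, 0, 0], 40],
    [[0, 0, 0], [0, 0, 0], 40],
    [[0, 0, -35], [0, 0, 0], 40],
    [[0, 0, -74], [0, 0, 0], 40],
    [[0, 0, -74], [0, 0, 0], 40]
  ]
}}

```text
time_s: 18.05
position: [0.5377, 0.12, 0.0844]
tool_rot: [-179.7, -0.5, -179.0]
wrist_force: [-1.4, -0.5, -0.5]
gripper_width: 0.04
grasp_force: 0.0
```

{"op": "jog_arm", "data": {
  "targets": [
    [[0, 0, 0], [0, 0, 0], 0],
    [[0, 0, 0], [0, 0, 0], 0],
    [[0, 0, 0], [0, 0, 0], 0],
    [[0, 0, 0], [0, 0, 0], 0],
    [[0, 0, 0], [0, 0, 0], 0]
  ]
}}

```text
time_s: 18.55
position: [0.5409, 0.1243, 0.0896]
tool_rot: [180.0, 0.1, -178.9]
wrist_force: [-0.2, -1.2, 7.2]
gripper_width: 0.0097
grasp_force: 30.0
```

{"op": "jog_arm", "data": {
  "targets": [
    [[0, 0, 1.5], [0, 0, 0], 0],
    [[-10, -0.2, 1.5], [0, 0, 0], 0],
    [[-25, -0.5, 1.5], [0, 0, 0], 0],
    [[-45, -1, 1.5], [0, 0, 0], 0],
    [[-65, -1.4, 1.5], [0, 0, 0], 0]
  ]
}}

```text
time_s: 19.05
position: [0.4736, 0.1231, 0.0898]
tool_rot: [180.0, -0.0, -178.8]
wrist_force: [-0.1, 0.0, -1.0]
gripper_width: 0.0096
grasp_force: 30.0
```

{"op": "jog_arm", "data": {
  "targets": [
    [[0, 0, 0], [0, 0, 0], 0],
    [[-2, 0, 0], [0, 0, 0], 0],
    [[-2, 0, 10], [0, 0, 0], 0],
    [[-2, 0, 40], [0, 0, 0], 0],
    [[-2, 0, 75], [0, 0, 0], 0]
  ]
}}

```text
time_s: 19.55
position: [0.4733, 0.1229, 0.1655]
tool_rot: [-180.0, -0.1, -178.9]
wrist_force: [0.5, -0.5, -1.4]
gripper_width: 0.0095
grasp_force: 30.0
```

{"op": "jog_arm", "data": {
  "targets": [
    [[6, -30, 0], [0, 0, 0], 0],
    [[14, -75, 0], [0, 0, 1], 0],
    [[22, -120, 0], [0, 0, 2], 0],
    [[30, -165, 0], [0, 0, 3], 0],
    [[40, -210, 0], [0, 0, 3.5], 0]
  ]
}}

```text
time_s: 20.05
position: [0.5138, -0.0894, 0.1656]
tool_rot: [-180.0, 0.1, -175.4]
wrist_force: [1.9, -0.3, 0.0]
gripper_width: 0.0092
grasp_force: 30.0
```

{"op": "jog_arm", "data": {
  "targets": [
    [[10, -45, 0], [0, 0, 0], 0],
    [[16, -89, 0], [0, 0, 0], 0],
    [[16, -89, 0], [0, 0, 0], 0],
    [[16, -89, 0], [0, 0, 0], 0],
    [[16, -89, -30], [0, 0, 0], 0]
  ]
}}

```text
time_s: 20.55
position: [0.5324, -0.1752, 0.1378]
tool_rot: [-180.0, 0.5, -175.3]
wrist_force: [0.7, 0.1, -1.1]
gripper_width: 0.0097
grasp_force: 30.0
```

```bash
python3 - <<'E'
from h import *
s=bot.get_state(); print(s['position'],s['tool_rot'],s['wrist_force'],s['gripper_width'])
a=shot('top')['pixels'][130:240,330:490]; b=shot('scene')['pixels'][150:320,180:340]
cv2.imwrite('pics/b2.png',np.hstack([cv2.resize(a,(400,275),interpolation=2),cv2.resize(b,(259,275),interpolation=2)]))
E
```

```text
[ 0.53239761 -0.1751568   0.13782587] [-179.96703196    0.49304008 -175.32159014] [ 0.73740022  0.07986551 -1.10683875] 0.009728482395526846
```

View pics/b2.png

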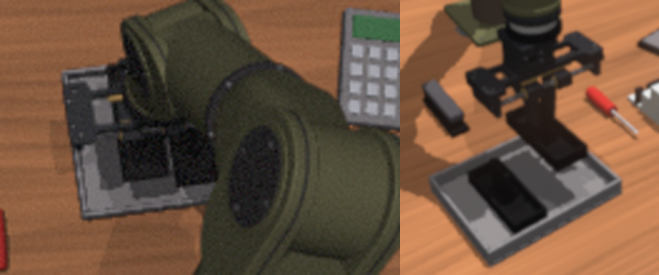

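The first tray is flat in the crate (510,195 in the right panel); the second is held level above the left slot. Lower it.

{"op": "jog_arm", "data": {
  "targets": [
    [[0, 0, -25], [0, 0, 0], 0],
    [[0, 0, -50], [0, 0, 0], 0],
    [[0, 0, -70], [0, 0, 0], 0],
    [[0, 0, -78], [0, 0, 0], 0],
    [[0, 0, -80], [0, 0, 0], 0]
  ]
}}

```text
time_s: 21.15
position: [0.5289, -0.1743, 0.0555]
tool_rot: [180.0, -0.1, -175.2]
wrist_force: [-3.9, 2.0, 14.4]
gripper_width: 0.0098
grasp_force: 30.0
```

{"op": "jog_arm", "data": {
  "targets": [
    [[0, 0, -1], [0, 0, 0], 0],
    [[0, 0, -2], [0, 0, 0], 0],
    [[0, 0, -2], [0, 0, 0], 0]
  ]
}}

```text
time_s: 21.45
position: [0.5289, -0.1744, 0.0555]
tool_rot: [180.0, -0.0, -175.2]
wrist_force: [-5.4, 2.5, 13.0]
gripper_width: 0.0097
grasp_force: 30.0
```

{"op": "jog_arm", "data": {
  "targets": [
    [[0, 0, 2], [0, 0, 0], 40],
    [[0, 0, 2], [0, 0, 0], 40],
    [[0, 0, 2], [0, 0, 0], 40],
    [[0, 0, 30], [0, 0, 0], 40],
    [[0, 0, 77], [0, 0, 0], 40]
  ]
}}

```text
time_s: 21.95
position: [0.5274, -0.1754, 0.1284]
tool_rot: [179.9, -0.3, -175.3]
wrist_force: [0.3, -0.7, -0.4]
gripper_width: 0.04
grasp_force: 0.0
```

{"op": "jog_arm", "data": {
  "targets": [
    [[-10, 30, 20], [0, 0, 0], 40],
    [[-25, 75, 30], [0, 0, -2], 40],
    [[-40, 120, 30], [0, 0, -3.5], 40],
    [[-55, 165, 30], [0, 0, -3.5], 40],
    [[-65, 207, 30], [0, 0, -3.5], 40]
  ]
}}

```text
time_s: 22.45
position: [0.4631, 0.0329, 0.1601]
tool_rot: [180.0, 0.0, -178.8]
wrist_force: [1.2, 1.0, 0.4]
gripper_width: 0.0399
grasp_force: 0.0
```

{"op": "jog_arm", "data": {
  "targets": [
    [[-4, 45, 0], [0, 0, 0], 40],
    [[-8, 90, 0], [0, 0, 0], 40],
    [[-12, 135, -15], [0, 0, 0], 40],
    [[-12, 135, -30], [0, 0, 0], 40],
    [[-12, 135, -30], [0, 0, 0], 40]
  ]
}}

```text
time_s: 22.95
position: [0.451, 0.1675, 0.1286]
tool_rot: [-180.0, -0.1, -178.6]
wrist_force: [-0.3, -0.5, 0.8]
gripper_width: 0.0398
grasp_force: 0.0
```

```bash
python3 - <<'E'
from h import *
s=bot.get_state(); print(s['position'],s['tool_rot'])
a=shot('top'); W=pts(a); b=shot('scene'); 
sub=np.zeros((400,640),bool); sub[145:222,350:440]=1
m=(sub&(a['pixels'].max(2)<60)).astype(np.uint8); n,l,st,ce=cv2.connectedComponentsWithStats(m)
for i in range(1,n):
    if st[i,4]>60:
        w=W[l==i]; f=w[w[:,2]>.05]; t=w[w[:,2]<.04]; print(st[i],w.mean(0).round(3),'fin',f[:,2].max().round(3),cv2.minAreaRect((w[:,:2]*1000).astype(np.float32)))
cv2.imwrite('pics/d1.png',np.hstack([cv2.resize(a['pixels'][130:240,190:450],(520,220),interpolation=2),cv2.resize(b['pixels'][150:320,180:340],(207,220),interpolation=2)]))
E
```

```text
[0.4509834  0.16750068 0.12862997] [-1.79953740e+02 -1.37786170e-01 -1.78614583e+02]Traceback (most recent call last):
  File "<stdin>", line 8, in <module>
    return umr_maximum(a, axis, None, out, keepdims, initial, where)
ValueError: zero-size array to reduction operation maximum which has no identity
```

```bash
cat > crate.py <<'E'
from h import *
import sys
a=shot('top'); W=pts(a); b=shot('scene'); 
sub=np.zeros((400,640),bool); sub[145:222,350:440]=1
m=(sub&(a['pixels'].max(2)<60)).astype(np.uint8); n,l,st,ce=cv2.connectedComponentsWithStats(m)
for i in range(1,n):
    if st[i,4]>60:
        w=W[l==i]; print(st[i],w.mean(0).round(3),w[:,2].max().round(3),cv2.minAreaRect((w[w[:,2]<.04][:,:2]*1000).astype(np.float32)))
cv2.imwrite('pics/'+sys.argv[1],np.hstack([cv2.resize(a['pixels'][130:240,190:450],(520,220),interpolation=2),cv2.resize(b['pixels'][150:320,180:340],(207,220),interpolation=2)]))
E
python3 crate.py d1.png
```

```text
[357 152  68  10  80] [ 0.631 -0.207  0.012] 0.027 ((629.52734375, -206.66455078125), (8.402292251586914, 213.56683349609375), 2.9866878986358643)
[394 159  24  46 805] [nan nan nan] nan ((546.1231079101562, -246.08990478515625), (139.2533721923828, 54.34291458129883), 4.716084957122803)
[370 162  24  47 791] [nan nan nan] nan ((538.0929565429688, -171.3641357421875), (138.90870666503906, 53.959442138671875), 4.664031505584717)
```

View pics/d1.png

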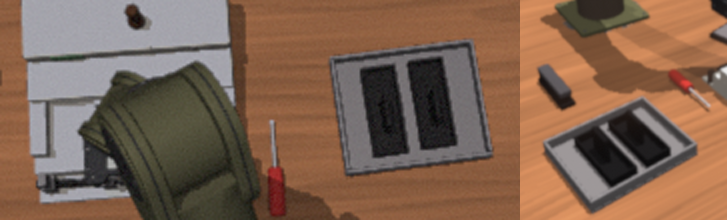

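Both trays lie flat and square in the crate, at (384,112) and (431,102). Now shift the stops back, starting with stop0.

{"op": "jog_arm", "data": {
  "targets": [
    [[0, 0, -30], [0, 0, 0], 40],
    [[0, 0, -58], [0, 0, 0], 40],
    [[0, 0, -58], [0, 0, 0], 40],
    [[0, 0, -58], [0, 0, 0], 0],
    [[0, 0, -58], [0, 0, 0], 0]
  ]
}}

```text
time_s: 23.65
position: [0.4529, 0.1658, 0.073]
tool_rot: [180.0, 0.1, -178.9]
wrist_force: [0.2, -0.7, -0.1]
gripper_width: 0.0261
grasp_force: 0.0
```

{"op": "jog_arm", "data": {
  "targets": [
    [[0, 0, 0], [0, 0, 0], 0],
    [[0, 0, 0], [0, 0, 0], 0],
    [[0, 0, 0], [0, 0, 0], 0]
  ]
}}

```text
time_s: 23.95
position: [0.4527, 0.1662, 0.0726]
tool_rot: [180.0, 0.1, -178.9]
wrist_force: [-1.8, -0.8, 6.5]
gripper_width: 0.0118
grasp_force: 30.0
```

{"op": "jog_arm", "data": {
  "targets": [
    [[0, 0, 9], [0, 0, 0], 0],
    [[0, 0, 20], [0, 0, 0], 0],
    [[0, 0, 20], [0, 0, 0], 0],
    [[0.5, -22, 20], [0, 0, 0], 0],
    [[1, -45, 20], [0, 0, 0], 0]
  ]
}}

```text
time_s: 24.45
position: [0.4531, 0.1215, 0.0918]
tool_rot: [179.9, 0.0, -178.7]
wrist_force: [-0.0, -0.1, -0.8]
gripper_width: 0.0119
grasp_force: 30.0
```

{"op": "jog_arm", "data": {
  "targets": [
    [[0, 0, 0], [0, 0, 0], 0],
    [[0, 0, 0], [0, 0, 0], 0],
    [[0, 0, -8], [0, 0, 0], 0],
    [[0, 0, -15], [0, 0, 0], 0],
    [[0, 0, -15], [0, 0, 0], 0]
  ]
}}

```text
time_s: 24.95
position: [0.4525, 0.1219, 0.0756]
tool_rot: [-180.0, -0.1, -178.7]
wrist_force: [0.5, -0.2, -0.2]
gripper_width: 0.0113
grasp_force: 30.0
```

{"op": "jog_arm", "data": {
  "targets": [
    [[0, 0, -3], [0, 0, 0], 0],
    [[0, 0, -5], [0, 0, 0], 0],
    [[0, 0, -5], [0, 0, 0], 0]
  ]
}}

```text
time_s: 25.25
position: [0.453, 0.1216, 0.0726]
tool_rot: [180.0, 0.1, -178.8]
wrist_force: [-1.8, 0.0, 10.7]
gripper_width: 0.0119
grasp_force: 30.0
```

{"op": "jog_arm", "data": {
  "targets": [
    [[0, 0, 0], [0, 0, 0], 40],
    [[0, 0, 0], [0, 0, 0], 40],
    [[0, 0, 0], [0, 0, 0], 40],
    [[0, 0, 25], [0, 0, 0], 40],
    [[0, 0, 50], [0, 0, 0], 40]
  ]
}}

```text
time_s: 25.75
position: [0.4525, 0.121, 0.1217]
tool_rot: [-179.9, -0.1, -178.8]
wrist_force: [0.6, -0.4, 0.6]
gripper_width: 0.04
grasp_force: 0.0
```

{"op": "jog_arm", "data": {
  "targets": [
    [[0, 0, 0], [0, 0, 0], 40],
    [[-1, 45, 0], [0, 0, 0], 40],
    [[-2, 90, 0], [0, 0, 0], 40],
    [[-3, 135, 0], [0, 0, 0], 40],
    [[-3, 135, 0], [0, 0, 0], 40]
  ]
}}

```text
time_s: 26.25
position: [0.4492, 0.2651, 0.1215]
tool_rot: [179.5, 0.1, -178.3]
wrist_force: [-0.3, 0.0, 0.1]
gripper_width: 0.0407
grasp_force: 0.0
```

{"op": "jog_arm", "data": {
  "targets": [
    [[0, 0, 0], [0, 0, 0], 40],
    [[0, 0, -25], [0, 0, 0], 40],
    [[0, 0, -50], [0, 0, 0], 40],
    [[0, 0, -50], [0, 0, 0], 40],
    [[0, 0, -50], [0, 0, 0], 0]
  ]
}}

```text
time_s: 26.75
position: [0.4499, 0.2544, 0.0715]
tool_rot: [-179.9, -0.1, -178.9]
wrist_force: [-0.9, 0.5, -0.6]
gripper_width: 0.0342
grasp_force: 0.0
```

{"op": "jog_arm", "data": {
  "targets": [
    [[0, 0, 0], [0, 0, 0], 0],
    [[0, 0, 0], [0, 0, 0], 0],
    [[0, 0, 0], [0, 0, 0], 0],
    [[0, 0, 0], [0, 0, 0], 0]
  ]
}}

```text
time_s: 27.15
position: [0.4506, 0.2561, 0.0725]
tool_rot: [180.0, 0.1, -178.8]
wrist_force: [-0.0, -0.3, 4.8]
gripper_width: 0.012
grasp_force: 30.0
```

{"op": "jog_arm", "data": {
  "targets": [
    [[0, 0, 9], [0, 0, 0], 0],
    [[0, 0, 20], [0, 0, 0], 0],
    [[0, 0, 20], [0, 0, 0], 0],
    [[0.5, -22, 20], [0, 0, 0], 0],
    [[1, -45, 20], [0, 0, 0], 0]
  ]
}}

```text
time_s: 27.65
position: [0.4512, 0.2116, 0.0921]
tool_rot: [179.9, 0.0, -178.7]
wrist_force: [0.2, 0.5, 0.1]
gripper_width: 0.0114
grasp_force: 30.0
```

{"op": "jog_arm", "data": {
  "targets": [
    [[0, 0, 0], [0, 0, 0], 0],
    [[0, 0, 0], [0, 0, 0], 0],
    [[0, 0, -8], [0, 0, 0], 0],
    [[0, 0, -15], [0, 0, 0], 0],
    [[0, 0, -15], [0, 0, 0], 0]
  ]
}}

```text
time_s: 28.15
position: [0.4504, 0.2118, 0.0756]
tool_rot: [-180.0, -0.1, -178.7]
wrist_force: [-0.4, 0.8, -0.6]
gripper_width: 0.0121
grasp_force: 30.0
```

{"op": "jog_arm", "data": {
  "targets": [
    [[0, 0, -3], [0, 0, 0], 0],
    [[0, 0, -5], [0, 0, 0], 0],
    [[0, 0, -5], [0, 0, 0], 0]
  ]
}}

```text
time_s: 28.45
position: [0.451, 0.2115, 0.0724]
tool_rot: [180.0, 0.0, -178.8]
wrist_force: [-1.7, -1.4, 8.0]
gripper_width: 0.012
grasp_force: 30.0
```

Next, stop2.

{"op": "jog_arm", "data": {
  "targets": [
    [[0, 0, 0], [0, 0, 0], 40],
    [[0, 0, 0], [0, 0, 0], 40],
    [[0, 0, 0], [0, 0, 0], 40],
    [[0, 0, 25], [0, 0, 0], 40],
    [[0, 0, 50], [0, 0, 0], 40]
  ]
}}

```text
time_s: 28.95
position: [0.4506, 0.2108, 0.1217]
tool_rot: [-179.9, -0.1, -178.8]
wrist_force: [-0.4, 0.1, 0.2]
gripper_width: 0.0402
grasp_force: 0.0
```

{"op": "jog_arm", "data": {
  "targets": [
    [[0, 0, 0], [0, 0, 0], 40],
    [[-1, 45, 0], [0, 0, 0], 40],
    [[-2, 90, 0], [0, 0, 0], 40],
    [[-3, 135, 0], [0, 0, 0], 40],
    [[-3, 135, 0], [0, 0, 0], 40]
  ]
}}

```text
time_s: 29.45
position: [0.4463, 0.3551, 0.1216]
tool_rot: [179.5, 0.0, -178.4]
wrist_force: [-0.5, -0.3, -0.6]
gripper_width: 0.0401
grasp_force: 0.0
```

{"op": "jog_arm", "data": {
  "targets": [
    [[0, 0, 0], [0, 0, 0], 40],
    [[0, 0, -25], [0, 0, 0], 40],
    [[0, 0, -50], [0, 0, 0], 40],
    [[0, 0, -50], [0, 0, 0], 40],
    [[0, 0, -50], [0, 0, 0], 0]
  ]
}}

```text
time_s: 29.95
position: [0.4482, 0.3444, 0.0715]
tool_rot: [-179.9, -0.1, -178.9]
wrist_force: [-1.1, 0.6, 0.7]
gripper_width: 0.034
grasp_force: 0.0
```

{"op": "jog_arm", "data": {
  "targets": [
    [[0, 0, 0], [0, 0, 0], 0],
    [[0, 0, 0], [0, 0, 0], 0],
    [[0, 0, 0], [0, 0, 0], 0],
    [[0, 0, 0], [0, 0, 0], 0]
  ]
}}

```text
time_s: 30.35
position: [0.4486, 0.3463, 0.0726]
tool_rot: [180.0, 0.1, -178.8]
wrist_force: [-0.7, -0.8, 4.7]
gripper_width: 0.0117
grasp_force: 30.0
```

{"op": "jog_arm", "data": {
  "targets": [
    [[0, 0, 9], [0, 0, 0], 0],
    [[0, 0, 20], [0, 0, 0], 0],
    [[0, 0, 20], [0, 0, 0], 0],
    [[0.5, -22, 20], [0, 0, 0], 0],
    [[1, -45, 20], [0, 0, 0], 0]
  ]
}}

```text
time_s: 30.85
position: [0.449, 0.3016, 0.0921]
tool_rot: [179.9, 0.0, -178.7]
wrist_force: [-0.1, -1.1, -0.9]
gripper_width: 0.0115
grasp_force: 30.0
```

{"op": "jog_arm", "data": {
  "targets": [
    [[0, 0, 0], [0, 0, 0], 0],
    [[0, 0, 0], [0, 0, 0], 0],
    [[0, 0, -8], [0, 0, 0], 0],
    [[0, 0, -15], [0, 0, 0], 0],
    [[0, 0, -15], [0, 0, 0], 0]
  ]
}}

```text
time_s: 31.35
position: [0.4484, 0.3017, 0.0756]
tool_rot: [-180.0, -0.1, -178.8]
wrist_force: [0.0, -0.3, -0.9]
gripper_width: 0.0118
grasp_force: 30.0
```

{"op": "jog_arm", "data": {
  "targets": [
    [[0, 0, -3], [0, 0, 0], 0],
    [[0, 0, -5], [0, 0, 0], 0],
    [[0, 0, -5], [0, 0, 0], 0]
  ]
}}

```text
time_s: 31.65
position: [0.4489, 0.3018, 0.0724]
tool_rot: [180.0, 0.0, -178.8]
wrist_force: [-1.0, -1.1, 5.8]
gripper_width: 0.0121
grasp_force: 30.0
```

Release it and retreat up and away, towards the robot's start side.

{"op": "jog_arm", "data": {
  "targets": [
    [[0, 0, 0], [0, 0, 0], 40],
    [[0, 0, 0], [0, 0, 0], 40],
    [[0, 0, 0], [0, 0, 0], 40],
    [[0, 0, 30], [0, 0, 0], 40],
    [[0, 0, 70], [0, 0, 0], 40]
  ]
}}

```text
time_s: 32.15
position: [0.448, 0.3002, 0.1408]
tool_rot: [-179.8, -0.2, -178.8]
wrist_force: [0.9, -0.7, 0.4]
gripper_width: 0.0401
grasp_force: 0.0
```

{"op": "jog_arm", "data": {
  "targets": [
    [[0, 0, 45], [0, 0, 0], 40],
    [[0, 0, 90], [0, 0, 0], 40],
    [[-15, 20, 115], [0, 0, 0], 40],
    [[-45, 55, 115], [0, 0, 0], 40],
    [[-75, 90, 115], [0, 0, 0], 40]
  ]
}}

```text
time_s: 32.65
position: [0.3743, 0.3918, 0.2578]
tool_rot: [179.9, 0.1, -179.0]
wrist_force: [-0.2, 0.5, -0.9]
gripper_width: 0.0402
grasp_force: 0.0
```

{"op": "jog_arm", "data": {
  "targets": [
    [[-30, 35, 0], [0, 0, 0], 40],
    [[-60, 70, 0], [0, 0, 0], 40],
    [[-90, 105, 0], [0, 0, 0], 40],
    [[-90, 105, 0], [0, 0, 0], 40],
    [[-90, 105, 0], [0, 0, 0], 40]
  ]
}}

```text
time_s: 33.15
position: [0.2829, 0.4967, 0.2564]
tool_rot: [-180.0, -0.0, -178.7]
wrist_force: [0.2, -0.8, -0.5]
gripper_width: 0.04
grasp_force: 0.0
```

```bash
python3 - <<'E'
from h import *
sub=np.zeros((400,640),bool); sub[160:240,195:320]=1
look(sub); s=bot.get_state(); print(s['position'],s['time_s'])
E
python3 crate.py e1.png
```

```text
fin [285 211   4   8  29] [0.4521 0.1231 0.0836] 0.0902
fin [254 213   5   8  36] [0.45   0.2124 0.0818] 0.0947
fin [224 215   5   8  35] [0.4485 0.3012 0.0835] 0.0881
dark [256 214  28   9 103] [0.438 0.137 0.008] [0.455 0.218 0.07 ] fin 3 (array([0.4525, 0.2068, 0.0812]), array([0.447, 0.207, 0.08 ]), array([0.457, 0.207, 0.082]))
dark [291 214  19   5  65] [0.448 0.058 0.013] [0.457 0.114 0.044] fin 0 
dark [227 217  28   8 107] [0.437 0.226 0.011] [0.458 0.306 0.065] fin 0 
[0.28453786 0.4953734  0.25629931] 33.2
[357 152  68  10  78] [nan nan nan] nan ((630.5760498046875, -207.61134338378906), (6.053143501281738, 215.27931213378906), 4.471131324768066)
[ 378  159   41   52 1580] [nan nan nan] nan ((538.2911376953125, -221.47242736816406), (151.4144744873047, 107.57889556884766), 5.676993370056152)
```

View pics/e1.png

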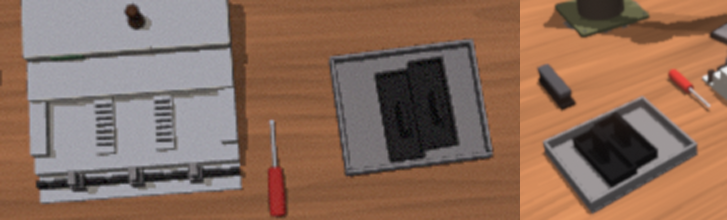

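The stops are all home, but one tray was knocked sideways in the crate: it moved from (384,112) to (403,115), against the other. I check whether it lies flat.

```bash
python3 - <<'E'
from h import *
a=shot('top'); W=pts(a); b=shot('scene'); Z=W[...,2]
np.set_printoptions(linewidth=250)
print((Z[157:214:2,372:424:2]*1000).round().astype(int))
m=np.zeros(Z.shape,bool); m[157:214,372:424]=1
n,l,st,ce=cv2.connectedComponentsWithStats((m&(Z>.045)).astype(np.uint8))
for i in range(1,n):
    if st[i,4]>8: w=W[l==i]; print(st[i],w.mean(0).round(4),cv2.minAreaRect((w[:,:2]*1000).astype(np.float32)))
cv2.imwrite('pics/f1.png',np.hstack([cv2.resize(a['pixels'][145:222,350:440],(400,342),interpolation=2),cv2.resize(b['pixels'][220:310,195:320],(400,342),interpolation=2)]))
E
```

```text
[[                  29                   27                   22                   22                   16                   16                   16                    9                   11                    2                    5
                     2                    1                    2                    3                    7                    8                    4                    7                    5                    6                    7
                     1                    0                   -1                    2]
 [                   9                    2                    6                    5                    2                    9                   10                   -3                    4                    2                    3
                     1                   10                    3                   25                   23                   25                   21                   26                   26                    4                    4
                     1                    1                    5                 
[... 14588 characters left out ...]
     32                   21
                    19                    5                    1                    3                   -2                   -6                    0                   -1                    1                   -4                   -5
                    -4                    0                   -6                    4]]
[405 173   7  18  68] [ 0.5356 -0.2482  0.0611] ((536.7070922851562, -249.00994873046875), (50.16107940673828, 10.690540313720703), 5.838894844055176)
[389 180   6  17  67] [ 0.519  -0.1958  0.0616] ((520.2376098632812, -196.1875), (49.1423454284668, 11.771228790283203), 4.076429843902588)<stdin>:4: RuntimeWarning: invalid value encountered in cast
```

View pics/f1.png

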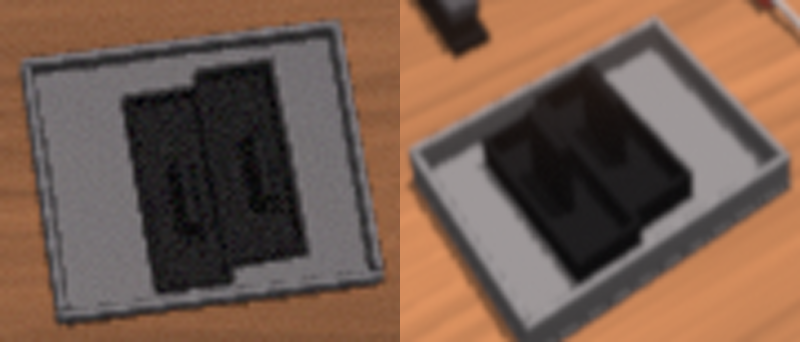

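f1 shows both trays upright and flat on the crate floor, side by side. Fin tops are about 65 mm and walls about 28 mm for both, so neither is on the other or on the rim. All the stops are home and the robot is clear.

```bash
python3 -c "
from workcell import bot
print(bot.job_done())"
```

```text
the job is handed in; nothing more can be done
None
```

I handed the job in: both trays present lie upright and flat on the crate floor, and all three stops are back in their original notches. After placing, one tray got knocked sideways against the other, and I left it there because both still sat flat.

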